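# Sort the laundry-trolley supplies into their organiser trays

### The arm

A 7-joint arm with a two-finger parallel gripper is mounted at the origin on the work surface. World frame = base frame: x ahead of the robot, y to its left, z up, the work surface at z = 0. Lengths are in mm, angles in rad, forces in N, time in s.
With the tool pointing down it reaches from about 400 to 900 mm from the base axis. Payload 5.6 kg.
Tool frame: the origin (TCP) lies between the finger pads; the fingertips stand 11 mm ahead of it and the grasp point (between the pads) lies 8 mm behind it; z points along the fingers, y is the line along which they close (so a half turn about z gives the same grasp; the last joint's range is limited). The gripper opens to 92 mm and grips with 3 to 60 N. Pads are 20 mm wide; open, the fingers measure 128 mm over their backs; the gripper's body (75 mm by 189 mm) begins 69 mm behind the grasp point.
Start: joints at [1.063, 0.468, -0.012, 1.603, 0.006, 1.071, -0.056], TCP at [291.321, -581.069, 225.592] pointing down, gripper open.
Joint ranges: [-2.53, 2.53], [-0.31, 2.02], [-1.57, 1.55], [0.28, 2.44], [-1.29, 4.43], [0.15, 1.84], [-2.92, 2.92]. Speed limits (rad/s): [2.57, 2.57, 3.14, 3.14, 3.14, 3.14, 3.14].

### API

Orientations are given as a unit quaternion [w, x, y, z].
In Python, from bench import r gives the robot as it stands. The module is installed in compiled form; this text tells all that it offers. Calls block until the motion is done:
- r.move_pose(position, orientation): joint-space move of the TCP to a pose.
- r.move_l(position, orientation=None, feed=150, contact_N=None): straight line of the TCP; orientation=None keeps the orientation; feed is the mean speed in mm/s. With contact_N (N) it stops when the force on the tool has changed by that much, and returns True; else False.
- r.movej(angles): joint-space move.
- r.set_gripper(opening): finger opening in mm; the grip force is fixed at half the most; returns when the fingers have stopped.
- r.wait(seconds).
- r.inverse_kinematics(position, orientation): joint angles nearest the present ones, or None.
- r.grab_frame(name): name is "side" or "top"; returns a dict with "img" (400x640x3 uint8, red, green, blue), "range_z" (400x640 float32, mm along the optical axis (not along the pixel's ray), 0 where there is no reading), "fx", "fy", "cx", "cy" (pixels), "distortion" ([k1, k2, p1, p2, k3] as OpenCV has them; the pictures are not rectified), "xyz" and "attitude" of the camera in the world. Camera axes: x right, y down, z forward; pixel columns grow to the right and rows downward; lengths in mm; the calibration is good to about 2 mm. A picture is of the moment at which its call begins.
A pose or a line that the arm cannot do raises r.IKError and nothing moves.
- r.job_done(): hands the job in; it is judged then, once.
Readings, each from a call of its own:
- r.current_time(): time.
- r.current_joint_positions(): joint angles.
- r.current_qd(): joint speeds.
- r.current_joint_torque(): joint torques, N m.
- r.current_position(): TCP position.
- r.current_eef_rot(): TCP orientation.
- r.current_ft_force(): force on the tool from outside, world axes, zero at the start.
- r.current_ft_torque(): the same for the moment, N m.
- r.current_opening(): finger opening in mm.
- r.current_grasp_force(): force on a finger pad.
Only numpy, scipy, OpenCV 4.12 (cv2) and the standard library are available. Lean on these libraries where they do the work, as an engineer would, in place of code of your own. Each camera call takes 0.05 s, during which the arm holds its last target. There are 200 camera calls.

### The job

Tidy the laundry trolley: put the two black-capped glass bottles in the tray with the black floor and the two orange brushes in the tray with the orange floor, one to each bay, and the navy spray bottle in either bay of the tray with the blue floor. Everything must end standing upright on the tray floor; set the glass bottles down gently rather than dropping them, and leave the powder jar and the peg cup alone.

Things in the scene. Friction and masses are not known exactly. Their poses are not given: they have to be found in the camera images.
- bottle_a_center (a point): a small green glass bottle with a black twist cap, standing upright: body 42 mm across up to 58 mm above its underside, cap 29 mm across, 90 mm tall in all; 0.11 kg. There are two identical ones. The point is on its axis, half-way up (45 mm above its underside); z points up its axis. It can be gripped there, across the glass body
- bottle_b_center (a point): a small green glass bottle with a black twist cap, standing upright: body 42 mm across up to 58 mm above its underside, cap 29 mm across, 90 mm tall in all; 0.11 kg. There are two identical ones. The point is on its axis, half-way up (45 mm above its underside); z points up its axis. It can be gripped there, across the glass body
- brush_a_center (a point): an orange plastic palm scouring brush standing on its short black bristles: base 56 mm across up to 25 mm, then a round upright handle 30 mm across from 32 to 76 mm above the underside, 84 mm tall in all; 0.09 kg, rigid. There are two identical ones. The point is on its axis, half-way up (42 mm above its underside); z points up its axis. Grip the handle at or a little above this point
- brush_b_center (a point): an orange plastic palm scouring brush standing on its short black bristles: base 56 mm across up to 25 mm, then a round upright handle 30 mm across from 32 to 76 mm above the underside, 84 mm tall in all; 0.09 kg, rigid. There are two identical ones. The point is on its axis, half-way up (42 mm above its underside); z points up its axis. Grip the handle at or a little above this point
- spray_center (a point): a small navy blue pump-spray bottle, upright: body 44 mm across up to 60 mm above its underside, a thin white collar and navy pump head above, with a short white nozzle within the body's outline; 92 mm tall in all; 0.12 kg. The point is on its axis, half-way up (46 mm above its underside); z points up its axis. It can be gripped there, across the body
- tray_black: a fixed shallow organiser tray with clear acrylic walls and a black floor, 92 mm along its x, 180 mm along its y, 24 mm high over all; floor and walls 4 mm thick. A clear 4 mm slotted divider, as high as the walls, crosses it at y = 0 and leaves two bays, each 84 mm square inside, centred at y = +44 mm and y = -44 mm (x = 0). Origin: centre of its underside, on the trolley top. The glass bottles belong here
- tray_orange: a fixed shallow organiser tray with clear acrylic walls and an orange floor, 92 mm along its x, 180 mm along its y, 24 mm high over all; floor and walls 4 mm thick. A clear 4 mm slotted divider, as high as the walls, crosses it at y = 0 and leaves two bays, each 84 mm square inside, centred at y = +44 mm and y = -44 mm (x = 0). Origin: centre of its underside, on the trolley top. The brushes belong here
- tray_blue: a fixed shallow organiser tray with clear acrylic walls and a blue floor, 92 mm along its x, 180 mm along its y, 24 mm high over all; floor and walls 4 mm thick. A clear 4 mm slotted divider, as high as the walls, crosses it at y = 0 and leaves two bays, each 84 mm square inside, centred at y = +44 mm and y = -44 mm (x = 0). Origin: centre of its underside, on the trolley top. The spray bottle belongs here, in either bay
- jar: bystander: a white plastic jar of washing powder, 80 mm across, 115 mm tall; loose, to be left alone. Origin: centre of its underside
- peg_cup: bystander: a blue ceramic cup of wooden clothes pegs, 80 mm across the rim, about 100 mm tall; loose, to be left alone. Origin: centre of its underside

How it is judged:
By the outcome, as a careful person would: the job done as asked, in the order asked, and still so for the second after the job is handed in, with the robot touching nothing.
It also fails if it takes over 118 s, if anything falls off the work surface, if the arm or the gripper's body presses on something with over 40 N, if the wrist force passes 120 N, or if a joint passes its speed limit or range.

## Working session

There is one attempt and no reset: what is moved stays moved. The work goes in short steps, each a Python script; the robot and the scene stay as the last script left them, time stands still between calls to the robot, and variables do not carry over. Pictures are saved under pics/ and viewed, at most 14 in all, crops included, and the job is handed in when it is done.

```bash
mkdir -p pics; cat > h.py <<'E'
import numpy as np, cv2
from bench import r
from scipy.spatial.transform import Rotation as R
def rot(q): return R.from_quat([q[1],q[2],q[3],q[0]]).as_matrix()
def cloud(f):
    h,w=f["range_z"].shape
    K=np.array([[f["fx"],0,f["cx"]],[0,f["fy"],f["cy"]],[0,0,1.]])
    u,v=np.meshgrid(np.arange(w),np.arange(h))
    p=cv2.undistortPoints(np.stack([u,v],-1).reshape(-1,1,2).astype(float),K,np.array(f["distortion"])).reshape(h,w,2)
    ray=np.concatenate([p,np.ones((h,w,1))],-1)
    A=np.array(f["attitude"]); A=rot(A) if A.size==4 else A
    d=ray@A.T; o=np.array(f["xyz"],float)
    return o, d, o+d*f["range_z"][...,None]
def grab(n,save=None):
    f=r.grab_frame(n)
    if save: cv2.imwrite(f"pics/{save}.png",f["img"][...,::-1])
    return f
E
python3 - <<'E'
from h import *
for n in("top","side"):
    f=grab(n,n+"0"); print(n,f["xyz"],f["attitude"],f["fx"],f["cx"],f["cy"],f["distortion"],(f["range_z"]>0).mean())
    o,d,P=cloud(f); print(np.round(P[::80,::128,:]).astype(int).tolist())
print(r.current_eef_rot(),r.current_time())
E
```

```text
top [ 330.62393106    8.23419953 1334.42710469] [ 0.06076307 -0.69644588  0.71297541 -0.05419455] 399.97196395638025 317.2035342839786 201.97799120652493 [0.00321755 0.         0.         0.         0.        ] 0.996125
[[[1728, 1631, -516], [1879, 1088, -744], [1861, 350, -750], [1833, -385, -743], [1815, -1116, -750]], [[1313, 1627, -567], [1389, 1065, -750], [1377, 351, -765], [1354, -364, -760], [1330, -1067, -751]], [[907, 1626, -619], [926, 1038, -746], [702, 226, 0], [691, -215, -4], [787, -855, -414]], [[462, 1223, -173], [485, 947, -606], [426, 225, 0], [416, -200, 5], [449, -977, -748]], [[168, 1194, -175], [91, 995, -752], [168, 225, -6], [160, -188, -2], [50, -941, -757]]]
side [ 160.63871837  808.88341529 1094.64096386] [ 0.07737917 -0.20315528  0.91622508 -0.33655905] 469.3735163361315 317.2457489268577 214.93333535231037 [0.02366615 0.         0.         0.         0.        ] 0.9960859375
[[[2276, -458, 134], [2289, -1167, -165], [1703, -1596, -231], [697, -928, 250], [276, -1600, 41]], [[2280, -275, -155], [2290, -971, -573], [1728, -1528, -751], [655, -914, -83], [152, -1603, -362]], [[2285, -71, -481], [1986, -522, -743], [1318, -820, -732], [444, -290, 56], [68, -522, 6]], [[2177, 193, -748], [1618, -73, -756], [674, 142, 19], [343, -27, 1], [42, 48, 255]], [[1819, 505, -746], [1327, 275, -754], [553, 355, 0], [255, 217, 1], [-38, 85, 12]]]
[-7.51563920e-04  9.73127733e-01  2.30264609e-01 -2.45907748e-04] 0.1
```

View pics/top0.png

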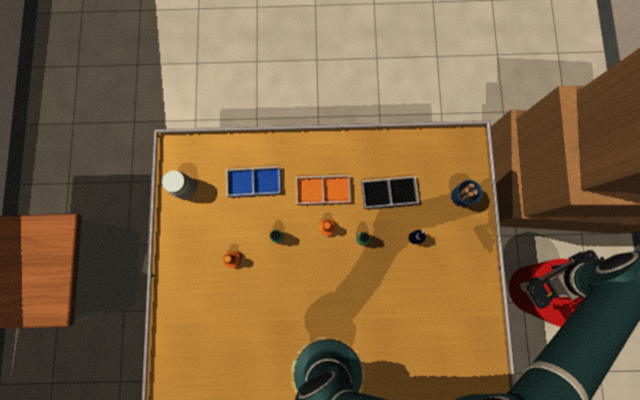

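View pics/side0.png

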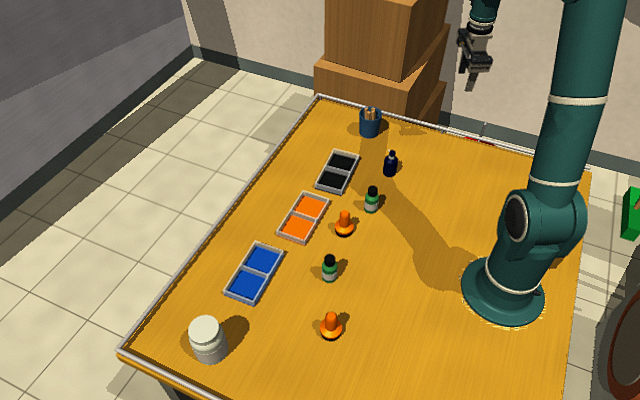

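The top view shows five loose objects in a row: orange brushes at (232,260) and (327,228), bottles at (277,237) and (363,239), and the spray at (417,237). Beyond them are the blue (254,182), orange (324,190) and black (390,192) trays, with the jar at (180,185) and the cup at (467,193). The side view agrees: bottles at (330,268) and (372,200), spray at (390,163).

```bash
cat >> h.py <<'E'
def objects(f):
    "clusters standing above the table: top-camera/side-camera; label, pixel centroid, mean xyz, axis azimuth"
    o,d,P=cloud(f); x,y,z=P[...,0],P[...,1],P[...,2]
    m=((z>32)&(z<135)&(x>300)&(x<760)&(abs(y)<520)).astype(np.uint8)
    n,l,s,c=cv2.connectedComponentsWithStats(m)
    hsv=cv2.cvtColor(f["img"],cv2.COLOR_RGB2HSV); out=[]
    for i in range(1,n):
        if s[i,4]<40: continue
        k=l==i; az=np.arctan2(d[k][:,1],d[k][:,0])
        az=(az.min()+az.max())/2 if False else np.mean(az)
        zt=np.percentile(z[k],95); t=k&(z>zt-15)
        out.append(dict(px=c[i].round().tolist(),n=int(s[i,4]),zt=zt,top=P[t].mean(0),az=az,o=o,hsv=np.median(hsv[k],0)))
    return out
def meet(a,b):
    A=np.array([[np.cos(a["az"]),-np.cos(b["az"])],[np.sin(a["az"]),-np.sin(b["az"])]])
    t=np.linalg.solve(A,(b["o"]-a["o"])[:2]); return a["o"][:2]+t[0]*A[:,0]
def trays(f):
    o,d,P=cloud(f); hsv=cv2.cvtColor(f["img"],cv2.COLOR_RGB2HSV); H,S,V=cv2.split(hsv)
    q=o+d*((4-o[2])/d[...,2])[...,None]
    reg=(abs(P[...,2]-4)<15)&(q[...,0]>480)&(q[...,0]<760)&(abs(q[...,1])<330); out={}
    for n,m in dict(black=(V<50),orange=(H<13)&(S>200)&(V>150),blue=(H>100)&(H<130)&(S>120)&(V>70)).items():
        k=cv2.morphologyEx((m&reg).astype(np.uint8),cv2.MORPH_OPEN,np.ones((3,3)))
        _,l,s,c=cv2.connectedComponentsWithStats(k); b=[]
        for i in 1+np.argsort(-s[1:,4])[:2]: b.append(q[l==i].mean(0)[:2].round(1).tolist()+[int(s[i,4])])
        out[n]=b
    return out
E
python3 - <<'E'
from h import *
ft,fs=grab("top"),grab("side")
for f in(ft,fs):
    print(trays(f))
T,S=objects(ft),objects(fs)
for o in T+S: print(o["px"],o["n"],round(o["zt"]),o["top"].round(1),o["hsv"])
for a in T:
    b=min(S,key=lambda b:np.linalg.norm(b["top"][:2]-a["top"][:2])); print(a["top"][:2].round(1),b["top"][:2].round(1),meet(a,b).round(1))
E
```

```text
{'black': [[575.8, -181.9, 522], [581.7, -270.6, 508]], 'orange': [[592.9, -50.6, 391], [620.0, 27.5, 69]], 'blue': [[628.3, 186.3, 438], [625.3, 274.5, 434]]}
{'black': [[579.9, -187.2, 321], [586.8, -276.3, 277]], 'orange': [], 'blue': [[629.3, 274.5, 631], [632.0, 185.3, 545]]}
[178.0, 183.0] 664 118 [609.6 465.1 114.5] [ 27.  32. 209.]
[468.0, 192.0] 486 99 [ 560.5 -464.2   90.9] [101. 128.  61.]
[327.0, 226.0] 94 87 [462.6 -11.9  82.2] [ 11. 217. 163.]
[276.0, 235.0] 147 93 [436.3 152.4  89.7] [ 55. 100.  43.]
[418.0, 236.0] 177 94 [ 424.8 -301.6   90.6] [116. 161.  29.]
[363.0, 238.0] 151 93 [ 422.9 -126.9   89.9] [ 56. 109.  45.]
[230.0, 258.0] 111 86 [366.5 299.   81.6] [ 11. 214. 141.]
[370.0, 118.0] 499 97 [ 560.5 -458.7   90.1] [102. 147.  74.]
[391.0, 160.0] 225 93 [ 424.3 -297.2   88.2] [115. 216.  32.]
[372.0, 196.0] 246 93 [ 422.3 -121.7   88.9] [ 64. 141.  77.]
[344.0, 219.0] 187 87 [462.1  -4.9  81.5] [ 12. 255. 179.]
[329.0, 265.0] 301 92 [435.6 157.5  88.8] [ 64. 149.  77.]
[331.0, 322.0] 218 85 [364.9 307.9  80.2] [ 12. 255. 181.]
[207.0, 337.0] 1362 117 [608.8 473.  114. ] [ 27.  41. 215.]
[609.6 465.1] [608.8 473. ] [612.5 470.1]
[ 560.5 -464.2] [ 560.5 -458.7] [ 563.3 -473.4]
[462.6 -11.9] [462.1  -4.9] [464.6 -13.1]
[436.3 152.4] [435.6 157.5] [437.5 153.7]
[ 424.8 -301.6] [ 424.3 -297.2] [ 427.5 -313.4]
[ 422.9 -126.9] [ 422.3 -121.7] [ 424.5 -130. ]
[366.5 299. ] [364.9 307.9] [366.8 303.1]
```

Object heights match what they should be (93/93/94/87/86 mm against 90/90/92/84/84), and the black and blue bay spacings come out at about 88–89 mm. Only the orange mask needs a looser hue.

```bash
sed -i 's/(H<13)&(S>200)&(V>150)/(H<15)\&(S>190)\&(V>130)/' h.py
python3 - <<'E'
from h import *
for n in("top","side"):
    f=grab(n); print(trays(f)); hsv=cv2.cvtColor(f["img"],cv2.COLOR_RGB2HSV)
    for u,v in ([(312,190),(338,188),(340,210)] if n=="top" else [(292,229),(311,205),(270,200)]): print(hsv[v,u],cloud(f)[2][v,u].round())
E
```

```text
{'black': [[575.5, -181.8, 516], [581.6, -270.6, 507]], 'orange': [[591.9, 38.6, 447], [592.9, -49.1, 447]], 'blue': [[628.6, 186.2, 440], [625.7, 274.7, 440]]}
[ 12 210 214] [591.  35.   3.]
[ 13 217 213] [596. -53.   3.]
[ 17 188 186] [521. -58.  -0.]
{'black': [[579.9, -187.0, 321], [586.8, -276.7, 271]], 'orange': [[583.5, -60.9, 119], [608.7, 44.9, 50]], 'blue': [[629.5, 274.7, 629], [631.6, 185.5, 546]]}
[ 14 255 243] [604.  52.   4.]
[ 15 255 243] [594. -57.   6.]
[ 20 214 212] [719. -21.   6.]
```

```bash
cat >> h.py <<'E'
Q=[0,2**-.5,2**-.5,0]      # tool down, fingers close along world x
CARRY=165
def pick(xy,gh):
    "gh: grasp height above the underside"
    z=gh-8
    r.set_gripper(92)
    r.move_pose([*xy,CARRY],Q)
    r.move_l([*xy,z+40],Q,feed=200)
    hit=r.move_l([*xy,z],feed=80,contact_N=6)
    r.set_gripper(0)
    print("pick",hit,round(r.current_opening(),1),round(r.current_grasp_force(),1))
    r.move_l([*xy,CARRY],feed=150)
    print(" lifted",round(r.current_opening(),1),np.round(r.current_ft_force(),1),round(r.current_time(),1))
def place(xy,gh,release):
    z=gh+4-8
    r.move_l([*xy,CARRY],Q,feed=200)
    r.move_l([*xy,z+12],feed=120); r.wait(.2)
    hit=r.move_l([*xy,z-4],feed=20,contact_N=2.5)
    print("place",hit,np.round(r.current_position(),1),"expected z",z)
    r.wait(.2); r.set_gripper(release); r.wait(.2)
    r.move_l([*xy,CARRY],feed=150)
    print(" t",round(r.current_time(),1))
E
python3 - <<'E'
from h import *
for xy in [(424,-129),(437,153),(464,-12.5),(366.5,301.5),(426,-304),(583,-272),(577,-183),(592,38.6),(593,-49),(629,186)]:
    if any(r.inverse_kinematics([*xy,z],Q) is None for z in(38,CARRY)): print("noIK",xy)
pick((424,-129),47)
grab("side","held1")
place((583,-272),47,66)
print([ (o["px"],round(o["zt"]),o["top"].round(0).tolist()) for o in objects(grab("side","pl1")) if o["top"][1]<-100])
a,b=cv2.imread("pics/held1.png"),cv2.imread("pics/pl1.png")
cv2.imwrite("pics/c1.png",np.hstack([cv2.resize(i[60:260,280:480],None,fx=2,fy=2) for i in(a,b)]))
E
```

```text
pick False 41.3 30.0
 lifted 41.3 [-0.8 -1.3 -1.9] 5.3
place True [ 582.9 -272.    43. ] expected z 43
 t 10.3
[([371.0, 120.0], 90, [548.0, -453.0, 84.0]), ([341.0, 151.0], 97, [582.0, -265.0, 93.0]), ([391.0, 160.0], 93, [424.0, -297.0, 88.0])]
```

View pics/c1.png

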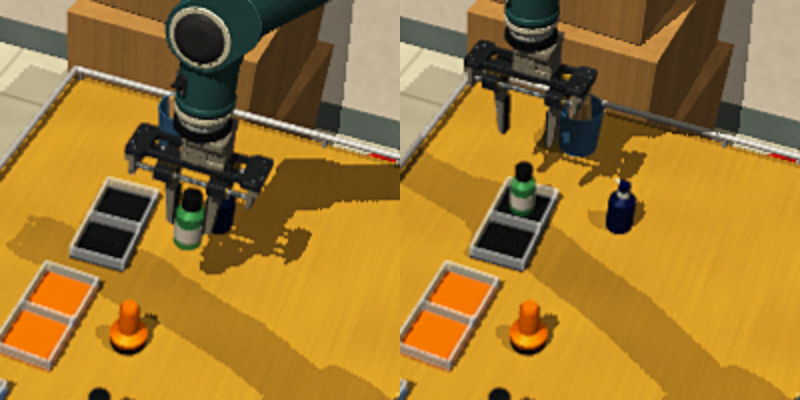

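The left crop shows the bottle held upright between the fingers at about (188,215). On the right it stands in the far bay of the black tray at about (523,190), and contact came at exactly the expected height. Next come the second bottle and then the brushes.

```bash
python3 - <<'E'
from h import *
pick((437,153),47); place((577,-183),47,66)
pick((464,-12.5),50); place((593,-49),50,54)
print([ (o["px"],round(o["zt"]),o["top"].round(0).tolist()) for o in objects(grab("side","pl2"))])
i=cv2.imread("pics/pl2.png"); cv2.imwrite("pics/c2.png",cv2.resize(i[80:360,180:480],None,fx=2,fy=2))
E
```

```text
pick False 41.3 30.0
 lifted 41.6 [ 0.2 -1.3 -2.4] 15.6
place True [ 576.9 -183.    43. ] expected z 43
 t 21.4
pick False 29.6 30.0
 lifted 29.5 [ 0.6  1.1 -1. ] 25.9
place True [592.9 -49.   46.2] expected z 46
 t 30.4
[([370.0, 118.0], 98, [559.0, -460.0, 90.0]), ([336.0, 165.0], 94, [575.0, -196.0, 89.0]), ([391.0, 160.0], 93, [424.0, -298.0, 89.0]), ([309.0, 198.0], 90, [591.0, -41.0, 86.0]), ([331.0, 321.0], 85, [364.0, 308.0, 80.0]), ([207.0, 337.0], 117, [609.0, 473.0, 114.0])]
```

View pics/c2.png

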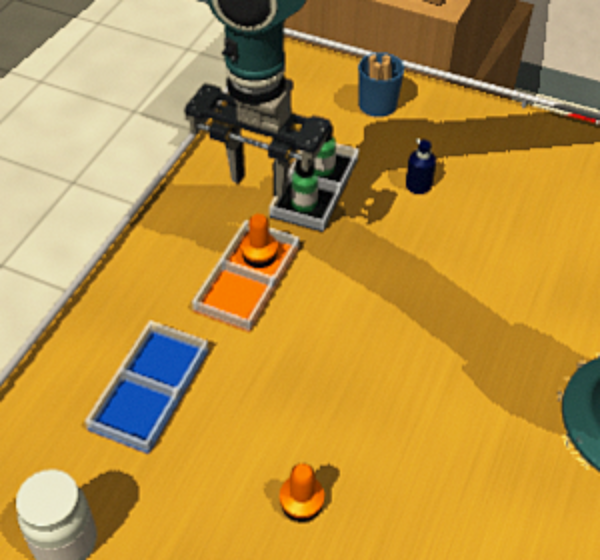

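Both bottles stand in the black tray at about (303,190) and (325,160), and one brush stands in the far orange bay at (259,240). The second brush and the spray remain.

```bash
python3 - <<'E'
from h import *
pick((366.5,301.5),50); place((592,38.6),50,54)
pick((426,-304),47); place((629,186),47,68)
r.move_l([480,60,300],feed=200); r.move_pose([450,-350,350],Q); r.wait(.5)
for n in("side","top"):
    print([ (o["px"],round(o["zt"]),o["top"].round(0).tolist()) for o in objects(grab(n,"end"+n))])
print(r.current_time(),r.current_position())
i=cv2.imread("pics/endside.png"); j=cv2.imread("pics/endtop.png")
cv2.imwrite("pics/c3.png",np.hstack([cv2.resize(i[80:360,180:400],(440,560)),cv2.resize(j[140:240,150:490],(360,560)) if 0 else cv2.resize(np.rot90(j[140:240,230:430]),(280,560))]))
E
```

```text
pick False 29.9 33.0
 lifted 29.5 [ 0.4 -0.  -1. ] 35.9
place True [591.9  38.6  46.3] expected z 46
 t 41.5
pick False 42.9 30.0
 lifted 43.4 [ 0.5  0.1 -0.9] 46.6
place True [628.9 185.9  43. ] expected z 43
 t 53.2
[([370.0, 118.0], 97, [559.0, -460.0, 89.0]), ([337.0, 160.0], 96, [579.0, -219.0, 92.0]), ([309.0, 198.0], 90, [591.0, -42.0, 85.0]), ([297.0, 218.0], 90, [590.0, 44.0, 85.0]), ([260.0, 250.0], 97, [629.0, 191.0, 93.0]), ([207.0, 337.0], 117, [609.0, 473.0, 114.0])]
[([265.0, 177.0], 97, [630.0, 186.0, 94.0]), ([178.0, 183.0], 118, [610.0, 465.0, 115.0]), ([311.0, 187.0], 90, [591.0, 38.0, 86.0]), ([337.0, 187.0], 90, [593.0, -49.0, 85.0]), ([405.0, 187.0], 98, [583.0, -269.0, 94.0]), ([459.0, 193.0], 87, [558.0, -437.0, 82.0]), ([378.0, 190.0], 97, [577.0, -182.0, 94.0])]
56.65 [ 450.00962186 -350.00008091  350.00693931]
```

View pics/c3.png

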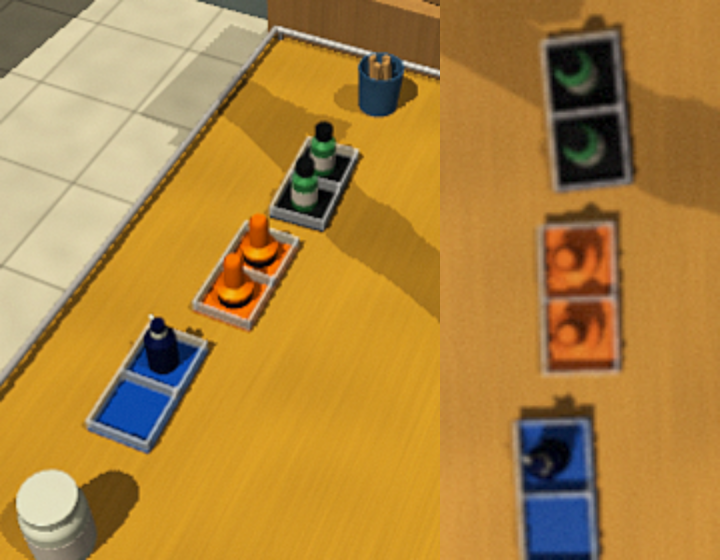

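All five stand upright, each in its own bay: bottles at about (305,185) and (323,150), brushes at (235,285) and (259,245), spray at (160,350). Their tops are at the expected heights plus the 4 mm floor. The jar is where it was, and so is the cup in the side view; the top view catches only part of the cup because the arm blocks it.

```bash
python3 -c "
from h import *
r.job_done()"
```

```text
the job is handed in; nothing more can be done
```

The job is handed in at about 57 s: both glass bottles, both brushes and the spray bottle stand upright in their trays, one to a bay, and the jar and peg cup were left alone.

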